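# Ultraviolet check of a palm stone in a viewer with interlocked lamp keys

## Robot

A 7-joint arm with a two-finger parallel gripper is mounted at the origin on the work surface; the furniture and walls round the work are solid. World frame = base frame: x ahead of the robot, y to its left, z up, the work surface at z = 0. Lengths are in m, angles in degrees, forces in N, time in s.
With the tool pointing down it reaches from about 0.4 to 0.75 m from the base axis. Payload 19.5 kg.
Tool frame: the origin (TCP) lies midway between the tips of the shut fingers; the grasp point (between the pads) lies 19 mm behind it (grip_point_offset is the y of the grasp point in the tool frame, in m); y points along the fingers, z is the direction in which the jaws open and shut, and the axes are right-handed (so a half turn about y gives the same grasp; the last joint's range is limited). The gripper opens to 85 mm and grips with 20 to 120 N. Pads are 22 mm wide; open, the fingers measure 114 mm over their backs; the gripper's body (76 mm by 85 mm) begins 54 mm behind the grasp point. The pads swing forward as they close: fully open they stand 13 mm farther back than shut.
Start: joints at [64.991, 40.479, -1.581, 85.061, 1.261, 54.483, -4.326], TCP at [0.221, -0.531, 0.205] pointing down, gripper open.
Joint ranges: [-155.06, 155.06], [-18.47, 123.98], [-90, 86.84], [0, 140.48], [-83.41, 263.41], [0, 116], [-161.91, 161.91]. Speed limits (degrees/s): [108.29, 108.29, 147.25, 147.25, 172.46, 172.46, 172.46].

## Interface

Orientations are given as a 3x3 rotation matrix whose columns are the frame's x, y, z axes.
In Python, from bench import get_state, read_camera, get_calibration, hand_in, grip_point_offset gives the robot as it stands.
- The arm moves only by the tool drive_tool, never from a script. Its argument "targets" is a list of rows, each a list of 4 numbers: the shift along the tool's x, y, z in units of 25 mm (1.0 is 25 mm), then the turn about the tool's y in rad. A call has 1 to 8 rows; each row shifts and turns the pose as measured when the row begins, along the tool's axes as they then stand; what a row does not reach is not made up. A row lasts 1/12 s, in which the tool goes at most 41.7 mm and 7.16 degrees, less where a joint would pass 70% of its speed; a pose out of reach is approached as far as the arm can. A call is refused whole if a number of a shift passes 1 or a number of a turn 0.125, either way. A call with a gripper value outside its range is refused whole. "fingers" is the opening, from 0 (shut) to 1 (fully open), set as the call begins (left out, the last holds). The fingers move at their own pace and stop on an object; the grip force is fixed at half the most. Time passes only in rows, so rows that do not move let the fingers close. It gives the time, the measured TCP pose, the force and the opening at its end, in the units of the state.
- get_state(): the state, without advancing time (a new reading comes with each control period).
- read_camera(name): name is "scene" or "side" or "wrist"; returns (picture, depth): 384x512x3 uint8, red, green, blue; 384x512 float32, m along the optical axis (not along the pixel's ray), 0 where there is no reading.
- get_calibration(name): a dict with "vertical_fov" (degrees; the focal length in pixels is half the picture's height over the tangent of half this angle, whatever the lens; pixels are square), "cx", "cy" (the principal point, pixels), "k1" (the pictures are not rectified: a ray, as slopes to the right and down, at radius r is drawn at 1 + k1 r^2 times it, then the intrinsics apply), "world_to_cam" (4x4, takes a point from world to camera coordinates); the wrist camera has in their place "tool_from_camera" (4x4, takes a point from camera to tool coordinates, whose origin is the TCP and whose axes are the tool frame's). Camera axes: x right, y down, z forward; pixel columns grow to the right and rows downward; lengths in m; the calibration is good to about 2 mm. A picture is of the moment at which its call begins: read the wrist's pose just before it. get_calibration takes no time and is no camera call.
- hand_in(): hands the job in, once; it reports no verdict.
The state is a dict: "time": time; "joints": joint angles; "qd": joint speeds; "tau": joint torques, N m; "tcp_pos": TCP position; "tool_rot": TCP orientation; "contact_force": force on the tool from outside, world axes, zero at the start; "torque": the same for the moment, N m; "width": opening from 0.0 (shut) to 1.0 (fully open).
Only numpy, scipy, OpenCV 4.12 (cv2) and the standard library are available. Lean on these libraries where they do the work, as an engineer would, in place of code of your own. Each camera call takes 0.05 s, during which the arm holds its last target.

## Task

Check the largest of the three palm stones on the table under long-wave ultraviolet: lay it in the black well of the viewer, slide the dark cover fully shut over it, and only then switch the lamp over from white light by pressing the long key in until it latches and the round key pops up. Press no other key, and push gently: feel for the soft stop at the end of its stroke and do not force it.

Things in the scene. Friction and masses are not known exactly. Their poses are not given: they have to be found in the camera images.
- viewer: the grey viewer, fixed, 180 mm in x, 300 mm in y, 108 mm high at the back; origin under its middle on the table, x from its front to its back, y to its left, z up. Its front part (-x) is 70 mm high, with the well in its +y half and the open cover parked on its -y half. Its back part is the key panel, which slopes 22 degrees, rising from 78 mm to 108 mm towards +x
- well_floor (a point): centre of the well's black floor, 24 mm above the table; axes of the viewer. The well is 84 mm in x, 130 mm in y, its walls rise 46 mm above this point and rails along y, 49 mm either side, 10 mm more. A 10 mm lamp tube along y under the rim takes 11 mm off the +x side. The cover may overhang 13 mm of its -y end at the start
- large_stone_center (a point): centre (10 mm up) of the largest palm stone: an oval pebble, olive grey, 55 mm long, 36 mm wide, 20 mm high, flat below, edges rounded, about 60 g. Its long axis points along (0.707, 0.707, 0) in its own axes. The two other stones are 46 and 38 mm long. It starts on the table to the right of the viewer
- large_stone: the same large palm stone; origin at the centre of its underside
- cover (a joint): opening of the dark steel sliding cover, m: 0 = fully shut against its stop, 0.145 = fully open; it shuts towards the viewer's +y. Sliding friction about 1.2 N; it stays where it is left
- cover_bar (a point): middle of the cover's upright pull bar at its -y end: aluminium, 64 mm along the viewer's x, 10 mm thick in y, 18 mm high; its top is 9 mm above this point, the cover's plate 8 mm below. It can be pushed from its -y side. A round eyepiece, 54 mm across, as high as the bar, is centred 70 mm from it towards +y
- key_long (a joint): how far the long key is in, m, 0 = up. The key to press. It springs back with 1.5 N when up, 3 N far in; a cam adds 1 N on the way. It latches somewhere from 0.0105 to 0.016, not the same on each unit; 0.8 mm further a rubber stop adds 11 N per mm, hard after 2.5 mm; 22 N spoils it. Let go before it latches it springs up, though it has tripped the key that was in; press again
- key_long_top (a point): centre of the top face of the long key, white, 50 mm up the slope, 24 mm wide, 25 mm proud of the panel when up. The four keys stand in one row along the viewer's y, 38 mm apart, in an order that differs from unit to unit. A key goes in along (0.375, 0, -0.927) in the viewer's axes, square to the panel
- key_round (a joint): how far the round key (white light) is in, m: 0 = up, 0.0105 = latched, as at the start; it pops up by itself when another key is pressed half-way
- key_round_top (a point): centre of the top face of the round key, white, 30 mm across
- key_square (a joint): as for the long key: the square key, up; not to be pressed
- key_square_top (a point): centre of the top face of the square key, white, 28 by 28 mm
- key_short (a joint): as for the long key: the short key, up; not to be pressed
- key_short_top (a point): centre of the top face of the short key, white, 14 mm up the slope by 28 mm wide
Not all that is in view belongs to the job. Leave any blue or pink look-alike of the large_stone alone.

How it is judged:
By the outcome, as a careful person would: the job done as asked, in the order asked, and still so for the second after the job is handed in, with the robot touching nothing.
It also fails if it takes over 54 s, if anything falls off the work surface, if the arm or the gripper's body presses on something with over 40 N, if the wrist force passes 120 N, or if a joint passes its speed limit or range.

## Working session

There is one attempt and no reset: what is moved stays moved. The work goes in short steps, Python scripts to look and compute and a tool call to move; the robot and the scene stay as the last step left them, time stands still between calls to the robot, and variables do not carry over. Pictures are saved under pics/ and viewed, and the job is handed in when it is done.

Besides the shell and the picture viewer there is one more tool, called after "Request:" as name(argument=value, ...) on one line, values as JSON. drive_tool: Moves the arm, as the interface text tells. Its arguments: {"type":"object","properties":{"targets":{"type":"array"},"fingers":{"type":"number"}},"required":["targets"]}

```bash
ls; mkdir -p pics; python3 - <<'E'
from bench import *
import cv2, numpy as np
s=get_state();print(s); print(grip_point_offset)
for n in ["scene","side","wrist"]:
    c=get_calibration(n);print(n,c)
    p,d=read_camera(n);cv2.imwrite(f"pics/{n}0.png",p[:,:,::-1]);np.save(f"pics/{n}0.npy",d)
E
```

```text
pics
{'time': 0.0, 'joints': array([64.99143735, 40.51384412, -1.5824037 , 85.08292892,  1.25959813,
       54.48156472, -4.32730254]), 'qd': array([ 0.06472567,  0.2117315 ,  0.06443036, -0.10264294,  0.07899626,
        0.09948106,  0.09435084]), 'tau': array([ 3.13984172e-03, -8.83196211e+01,  1.23540178e+00, -2.36161155e+01,
        1.68451387e-02,  6.56724515e-03, -9.50705771e-05]), 'tcp_pos': array([ 0.22104528, -0.53051277,  0.20443432]), 'tool_rot': array([[-9.23093712e-01, -4.27733724e-04,  3.84574852e-01],
       [-3.84575089e-01,  9.75846447e-04, -9.23093196e-01],
       [ 1.95520872e-05, -9.99999432e-01, -1.06529345e-03]]), 'contact_force': array([-0.19691778, -0.1177057 ,  0.06519988]), 'torque': array([1.39026175e-02, 1.18225918e-05, 5.50136835e-02]), 'width': 0.9976325955383759}
-0.0187
scene {'vertical_fov': 49.89558375157231, 'cx': 255.2076462044179, 'cy': 185.6806289878756, 'k1': -0.060337456053024374, 'world_to_cam': array([[ 0.47734768, -0.87870546, -0.00398786, -0.28049403],
       [-0.52162601, -0.27970995, -0.80602025,  0.29421961],
       [ 0.70713896,  0.3868
[... 257 characters left out ...]
259303,  0.00524792,  0.32448304],
       [-0.31234121,  0.46320424, -0.82938821,  0.24856957],
       [ 0.45588329, -0.69288005, -0.55864806,  0.74082595],
       [ 0.        ,  0.        ,  0.        ,  1.        ]])}
wrist {'vertical_fov': 68.56039107924099, 'cx': 256.3834777617613, 'cy': 189.6816214944812, 'k1': 0.01698378410049133, 'tool_from_camera': array([[-2.98985220e-05,  9.58069302e-01,  2.86536581e-01,
        -7.23867051e-02],
       [-6.29951421e-04, -2.86536542e-01,  9.58069107e-01,
        -1.69273219e-01],
       [ 9.99999801e-01, -1.51859276e-04,  6.12104137e-04,
         6.58819820e-04],
       [ 0.00000000e+00,  0.00000000e+00,  0.00000000e+00,
         1.00000000e+00]])}
```

View pics/scene0.png

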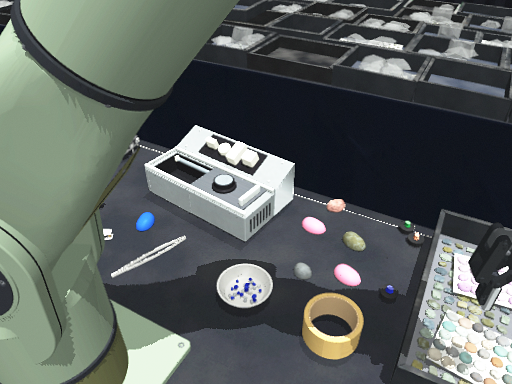

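View pics/side0.png

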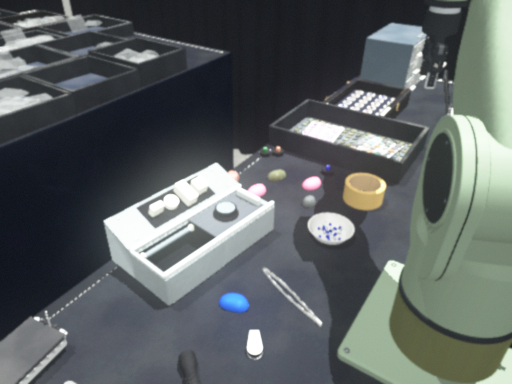

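View pics/wrist0.png

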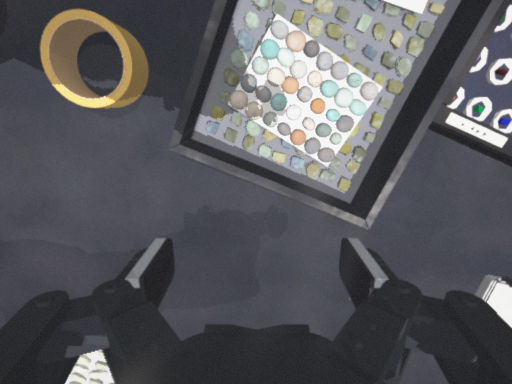

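```bash
cat > h.py <<'E'
from bench import *
import cv2, numpy as np
def K(c):
    f=192/np.tan(np.radians(c['vertical_fov']/2)); return f,c['cx'],c['cy'],c['k1']
def rays(c,u,v):
    f,cx,cy,k=K(c); x=(np.asarray(u,float)-cx)/f; y=(np.asarray(v,float)-cy)/f
    a,b=x.copy(),y.copy()
    for _ in range(20):
        s=1+k*(a*a+b*b); a,b=x/s,y/s
    return a,b
def cam2world(name,st=None):
    c=get_calibration(name)
    if name=='wrist':
        st=st or get_state(); T=np.eye(4);T[:3,:3]=st['tool_rot'];T[:3,3]=st['tcp_pos']
        return T@c['tool_from_camera']
    return np.linalg.inv(c['world_to_cam'])
def cloud(name,d,st=None):
    c=get_calibration(name); v,u=np.mgrid[:384,:512]; a,b=rays(c,u,v)
    P=np.stack([a*d,b*d,d],-1); M=cam2world(name,st)
    return P@M[:3,:3].T+M[:3,3]
def onplane(name,u,v,z,st=None):
    c=get_calibration(name);a,b=rays(c,u,v);M=cam2world(name,st)
    r=np.array([a,b,1.])@M[:3,:3].T; o=M[:3,3]; return o+r*(z-o[2])/r[2]
def project(name,P,st=None):
    c=get_calibration(name);f,cx,cy,k=K(c);M=np.linalg.inv(cam2world(name,st))
    q=np.atleast_2d(P)@M[:3,:3].T+M[:3,3]; a=q[:,0]/q[:,2];b=q[:,1]/q[:,2];s=1+k*(a*a+b*b)
    return np.stack([cx+f*a*s,cy+f*b*s],-1)
def snap(name,tag):
    st=get_state();p,d=read_camera(name);cv2.imwrite(f"pics/{tag}.png",p[:,:,::-1]);np.save(f"pics/{tag}.npy",d);return st,p,d
def crop(src,dst,x0,y0,x1,y1,s):
    im=cv2.imread(f"pics/{src}.png")[y0:y1,x0:x1];cv2.imwrite(f"pics/{dst}.png",cv2.resize(im,None,fx=s,fy=s,interpolation=cv2.INTER_CUBIC))
E
python3 - <<'E'
from h import *
crop('scene0','sc_v',130,110,310,250,4.2);crop('side0','si_v',95,155,285,315,4)
crop('scene0','sc_s',270,190,450,310,4.2)
S=cloud('scene',np.load('pics/scene0.npy'));D=cloud('side',np.load('pics/side0.npy'))
for n,(u,v) in {'tbl':(300,320),'stone':(354,240),'grey':(303,269),'pinkA':(314,225),'pinkB':(347,273)}.items(): print(n,S[v,u].round(4))
for n,(u,v) in {'stone':(277,174),'tbl':(290,250)}.items(): print(n,D[v,u].round(4))
E
```

```text
tbl [ 0.2612 -0.2649  0.0016]
stone [ 0.4781 -0.2889  0.0185]
grey [ 0.3546 -0.2288  0.0208]
pinkA [ 0.4824 -0.1994  0.0183]
pinkB [ 0.3844 -0.3051  0.0203]
stone [ 0.4793 -0.2765  0.0185]
tbl [ 0.3167 -0.0547 -0.0017]
```

View pics/sc_v.png

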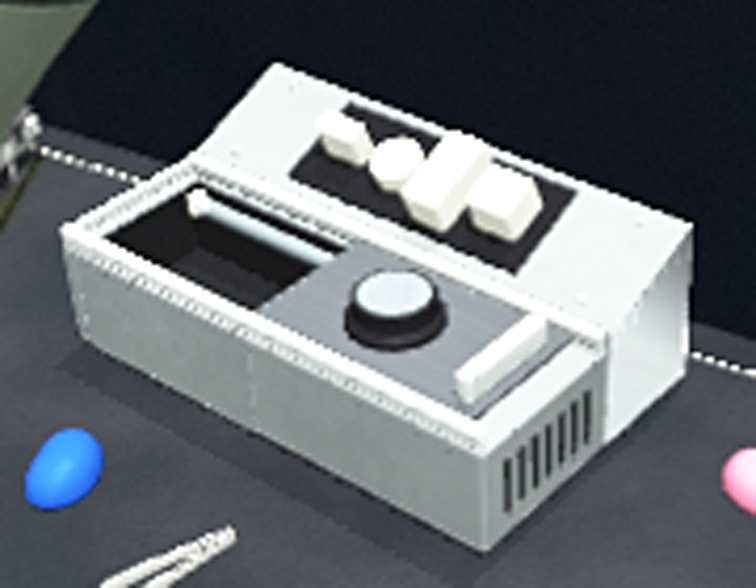

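View pics/si_v.png

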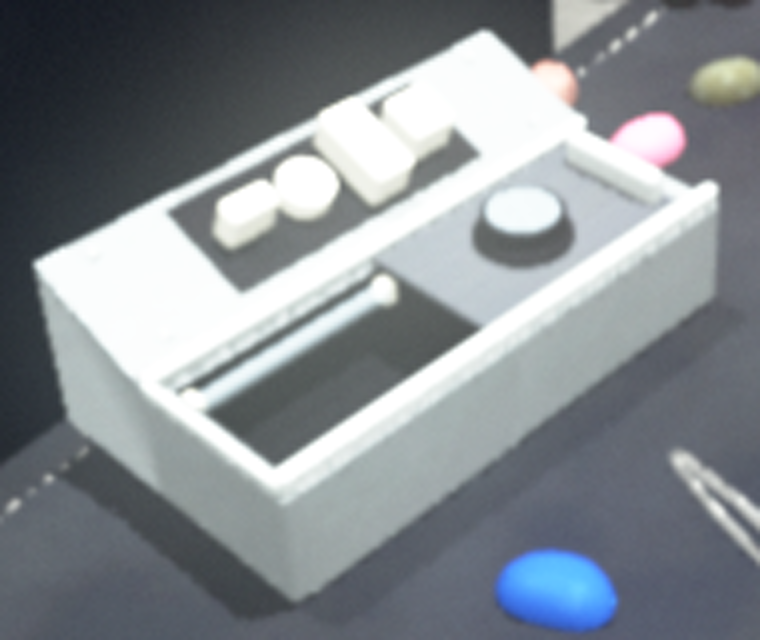

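View pics/sc_s.png

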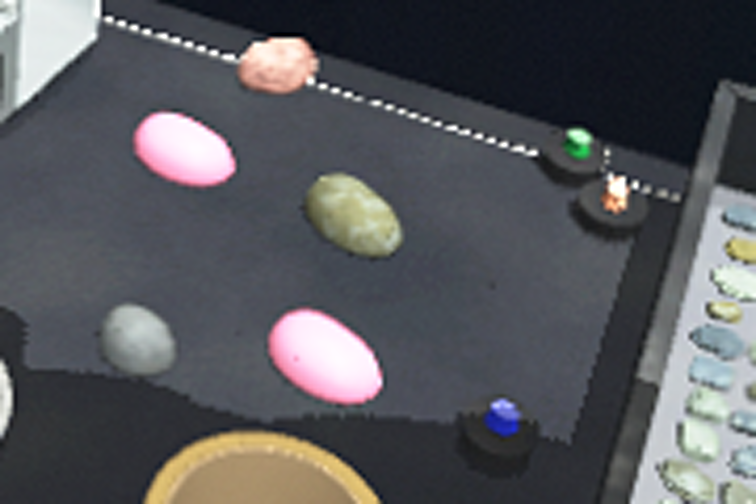

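```bash
cat >> h.py <<'E'
def VT(p):
    c,s=np.cos(p[2]),np.sin(p[2]); T=np.eye(4);T[:2,:2]=[[c,-s],[s,c]];T[:2,3]=p[:2];return T
E
python3 - <<'E'
from h import *
from scipy.optimize import least_squares
FLB,FRB,BRB,BRT,BLT,BLB=[-.09,.15,0],[-.09,-.15,0],[.09,-.15,0],[.09,-.15,.108],[.09,.15,.108],[.09,.15,0]
obs=[('scene',FLB,85,338),('scene',FRB,487,550),('scene',BRB,688,375),('scene',BRT,692,228),('scene',BLT,275,66),
('side',FLB,300,600),('side',FRB,712,300),('side',BRT,485,32),('side',BLT,38,264),('side',BLB,70,420)]
def px(o): return (130+o[2]/4.2,110+o[3]/4.2) if o[0]=='scene' else (95+o[2]/4,155+o[3]/4)
def res(p):
    T=VT(p);return np.concatenate([project(o[0],T[:3,:3]@np.array(o[1])+T[:3,3])[0]-px(o) for o in obs])
r=least_squares(res,[.5,0,0.0],loss='soft_l1');print(r.x,np.degrees(r.x[2]));print(res(r.x).reshape(-1,2).round(1))
np.save('v.npy',r.x)
# depth check
T=np.linalg.inv(VT(r.x))
for n in('scene','side'):
    P=cloud(n,np.load(f'pics/{n}0.npy'));V=P@T[:3,:3].T+T[:3,3]
    m=(abs(V[...,0])<.12)&(abs(V[...,1])<.18)&(V[...,2]>.02)&(V[...,2]<.15)
    Q=V[m];print(n,np.percentile(Q,[1,50,99],axis=0).round(4))
    picks={'scene':{'bar':(485,360),'barL':(540,325),'barR':(465,385),'eyetop':(400,295),'floor':(190,240),'short':(343,135),'round':(397,158),'long':(450,175),'square':(508,195),'coveredge':(300,285),'railfront':(300,350)},
    'side':{'bar':(610,168),'eyetop':(525,213),'floor':(320,400),'short':(245,210),'round':(307,185),'long':(365,150),'square':(418,115),'coveredge':(435,285)}}[n]
    for k,(a,b) in picks.items():
        u,v=px((n,0,a,b));print(k,V[int(round(v)),int(round(u))].round(4))
E
```

```text
[ 0.49034042  0.04300389 -0.14728535] -8.438829094861466
[[-1.1  1.8]
 [ 0.4  3.6]
 [-0.5  2. ]
 [ 1.1 -1.5]
 [ 0.9 -1.2]
 [-0.5  2.1]
 [ 0.7 -0.3]
 [-0.4 -1.9]
 [-1.3 -1.9]
 [ 0.1  1.1]]
scene [[-0.0911 -0.1485  0.0223]
 [-0.0066 -0.039   0.0768]
 [ 0.0861  0.1495  0.1197]]
bar [-0.0567 -0.1227  0.0941]
barL [-0.0113 -0.1243  0.0905]
barR [-0.0696 -0.1224  0.0867]
eyetop [-0.0385 -0.0543  0.0943]
floor [-0.009   0.1378  0.0354]
short [0.0406 0.0518 0.1137]
round [0.0478 0.0183 0.1057]
long [ 0.0378 -0.0262  0.1161]
square [ 0.0425 -0.0624  0.1166]
coveredge [-0.045   0.0114  0.0755]
railfront [-0.0891 -0.0301  0.0794]
side [[-0.092  -0.1417  0.0215]
 [-0.0012  0.0338  0.0758]
 [ 0.0853  0.1529  0.1185]]
bar [-0.0422 -0.1158  0.0848]
eyetop [-0.0426 -0.0478  0.0924]
floor [-0.0123  0.0694  0.0243]
short [0.0378 0.0651 0.1139]
round [0.0411 0.023  0.1071]
long [ 0.0372 -0.0118  0.1136]
square [ 0.0366 -0.0506  0.115 ]
coveredge [-0.0372  0.0099  0.0765]
```

```bash
python3 - <<'E'
from h import *
for n,c in(('scene',(354,241)),('side',(277,174))):
    im=cv2.imread(f'pics/{n}0.png');P=cloud(n,np.load(f'pics/{n}0.npy'))
    m=(np.hypot(P[...,0]-.48,P[...,1]+.285)<.045)&(P[...,2]>.005)&(P[...,2]<.03)
    Q=P[m];r=cv2.minAreaRect((Q[:,:2]*1000).astype(np.float32));print(n,m.sum(),r,Q[:,2].max(),np.median(P[(np.hypot(P[...,0]-.48,P[...,1]+.285)>.04)&(np.hypot(P[...,0]-.48,P[...,1]+.285)<.06)&(abs(P[...,2])<.006)][:,2]))
s=get_state();print(np.degrees(np.arctan2(s['tool_rot'][1,0],s['tool_rot'][0,0])))
E
```

```text
scene 314 ((484.6652526855469, -283.7523193359375), (56.974151611328125, 33.86174011230469), 54.645530700683594) 0.022394344397651755 0.0015049432972495946
side 161 ((483.43914794921875, -283.9018249511719), (49.32461166381836, 31.363727569580078), 70.30042266845703) 0.022527569039260675 0.0012671776307829896
-157.3791121929304
```

Request:
drive_tool(targets=[[-0.9,0,-0.36,0],[-0.9,0,-0.36,0],[-0.9,0,-0.36,0],[-0.9,0,-0.36,0],[-0.9,0,-0.36,0],[-0.9,0,-0.36,0],[-0.9,0,-0.36,0],[-0.9,0,-0.36,0]], fingers=1)

```text
time: 0.82
tcp_pos: [0.3601, -0.3924, 0.2025]
tool_rot: [[-0.927, -0.004, 0.376], [-0.376, 0.002, -0.927], [0.003, -1.0, -0.003]]
contact_force: [0.7, -0.1, 0.3]
width: 0.999
```

Request:
drive_tool(targets=[[-0.9,0,-0.36,0],[-0.9,0,-0.36,0],[-0.9,0,-0.36,0],[-0.9,0,-0.36,0],[-0.9,0,-0.36,0],[-0.9,0,-0.36,0],[-0.9,0,-0.36,0],[-0.9,0,-0.36,0]])

```text
time: 1.48
tcp_pos: [0.5056, -0.2495, 0.2012]
tool_rot: [[-0.926, -0.006, 0.376], [-0.376, 0.003, -0.926], [0.005, -1.0, -0.005]]
contact_force: [1.1, -0.0, 0.5]
width: 1.0
```

Request:
drive_tool(targets=[[0,0,0,-0.11],[0,0,0,-0.11],[0,0,0,-0.11],[0,0,0,-0.11],[0,0,0,-0.11],[0,0,0,-0.11],[0,0,0,0]])

```text
time: 2.07
tcp_pos: [0.5097, -0.2424, 0.1994]
tool_rot: [[-0.467, -0.008, 0.884], [-0.884, 0.006, -0.467], [-0.002, -1.0, -0.01]]
contact_force: [-0.6, -0.4, -0.1]
width: 0.998
```

```bash
python3 - <<'E'
from h import *
st,p,d=snap('wrist','w1')
print(st['tcp_pos'],st['tool_rot'])
P=cloud('wrist',d,st)
r2=np.hypot(P[...,0]-.483,P[...,1]+.284)
m=(r2<.045)&(P[...,2]>.005)&(P[...,2]<.03);ys,xs=np.where(m);print(xs.min(),xs.max(),ys.min(),ys.max())
Q=P[m];print(m.sum(),cv2.minAreaRect((Q[:,:2]*1000).astype(np.float32)),Q[:,2].max())
print('table',np.median(P[(r2>.045)&(r2<.06)][:,2]))
hsv=cv2.cvtColor(p,cv2.COLOR_RGB2HSV);print(hsv[(ys.min()+ys.max())//2,(xs.min()+xs.max())//2])
E
```

```text
[ 0.50973245 -0.24240482  0.19935206] [[-0.46660266 -0.00763912  0.88443406]
 [-0.88446487  0.00625224 -0.46656491]
 [-0.00196555 -0.99995128 -0.00967384]]
245 270 180 218
822 ((486.87103271484375, -285.6535339355469), (52.03422546386719, 34.01572799682617), 63.0064582824707) 0.021863803109074986
table 0.3024703460881264
[ 31  35 190]
```

View pics/w1.png

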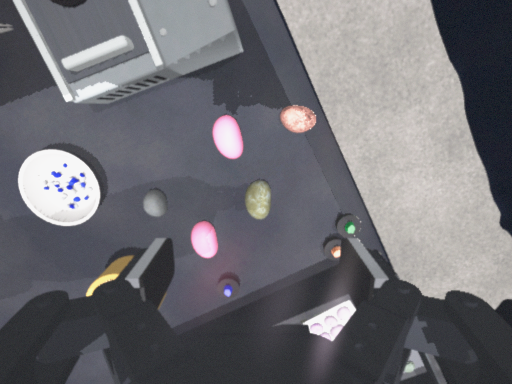

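Request:
drive_tool(targets=[[0.5,0.8,0.01,0],[0.5,0.8,0.01,0],[0.5,0.8,0.01,0],[0.45,0.8,0.01,0],[0,0.8,0,0],[0,0,0,0]])

```text
time: 2.62
tcp_pos: [0.4861, -0.287, 0.0959]
tool_rot: [[-0.497, -0.006, 0.868], [-0.868, 0.005, -0.497], [-0.001, -1.0, -0.007]]
contact_force: [-1.3, 0.3, -0.3]
width: 0.995
```

```bash
python3 - <<'E'
from h import *
st,p,d=snap('wrist','w2')
P=cloud('wrist',d,st)
r2=np.hypot(P[...,0]-.486,P[...,1]+.285)
m=(r2<.038)&(P[...,2]>.005)&(P[...,2]<.03)
Q=P[m];c=cv2.minAreaRect((Q[:,:2]*1000).astype(np.float32));print(m.sum(),c,Q[:,2].max(),Q.mean(0))
t=np.array([c[0][0]/1000,c[0][1]/1000,.001])-st['tcp_pos'];print(st['tcp_pos'],t@st['tool_rot']/.025)
E
```

```text
1685 ((486.6006774902344, -286.3380432128906), (53.029624938964844, 34.57742691040039), 61.33934783935547) 0.021966450420410427 [ 0.48865921 -0.28429919  0.01590935]
[ 0.48610891 -0.28695846  0.09592575] [-0.02627635  3.7969286   0.0328936 ]
```

View pics/w2.png

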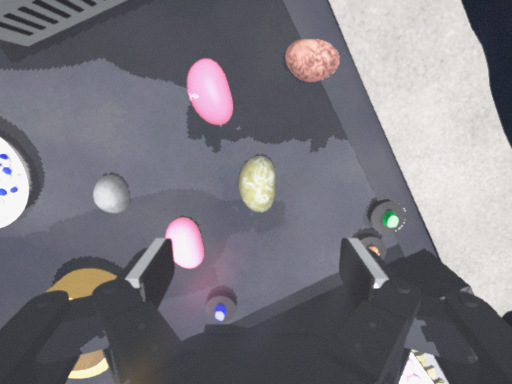

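Request:
drive_tool(targets=[[0,0.75,0.01,0],[0,0.75,0.01,0],[0,0.75,0.01,0],[0,0.7,0,0],[0,0.5,0,0],[0,0.2,0,0],[0,0,0,0]])

```text
time: 3.25
tcp_pos: [0.4925, -0.2885, 0.0116]
tool_rot: [[-0.509, 0.004, 0.861], [-0.861, -0.003, -0.509], [-0.0, -1.0, 0.005]]
contact_force: [-0.2, -0.1, -0.1]
width: 1.0
```

Request:
drive_tool(targets=[[0.03,0.2,-0.24,0],[0,0.15,0,0],[0,0.1,0,0],[0,0,0,0]])

```text
time: 3.58
tcp_pos: [0.4892, -0.2868, 0.0036]
tool_rot: [[-0.51, 0.008, 0.86], [-0.86, -0.005, -0.51], [0.0, -1.0, 0.01]]
contact_force: [0.7, 1.6, 0.3]
width: 1.001
```

Request:
drive_tool(targets=[[0,0.1,-0.08,0],[0,0.04,-0.03,0],[0,0,0,0]])

```text
time: 3.83
tcp_pos: [0.4877, -0.2858, 0.0009]
tool_rot: [[-0.511, 0.01, 0.86], [-0.86, -0.006, -0.511], [-0.0, -1.0, 0.012]]
contact_force: [0.6, -0.8, 0.5]
width: 0.999
```

Request:
drive_tool(targets=[[0,0,0,0],[0,0,0,0],[0,0,0,0],[0,0,0,0],[0,0,0,0],[0,0,0,0]], fingers=0)

```text
time: 4.33
tcp_pos: [0.4879, -0.286, 0.0013]
tool_rot: [[-0.511, 0.01, 0.86], [-0.86, -0.006, -0.511], [-0.0, -1.0, 0.012]]
contact_force: [-0.8, 0.3, -0.0]
width: 0.143
```

```bash
python3 - <<'E'
from h import *
st,p,d=snap('wrist','w3');print(get_state()['width'])
snap('scene','s3');crop('s3','s3c',290,170,420,300,4)
E
```

```text
0.054525884700374797
```

View pics/w3.png

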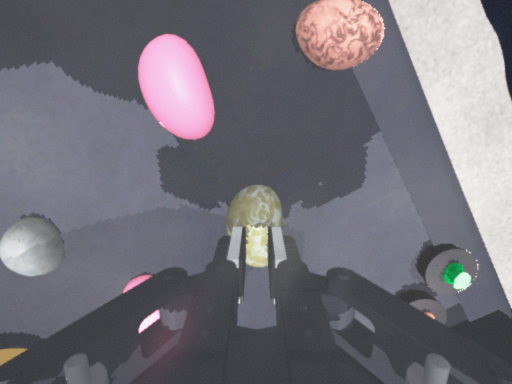

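View pics/s3c.png

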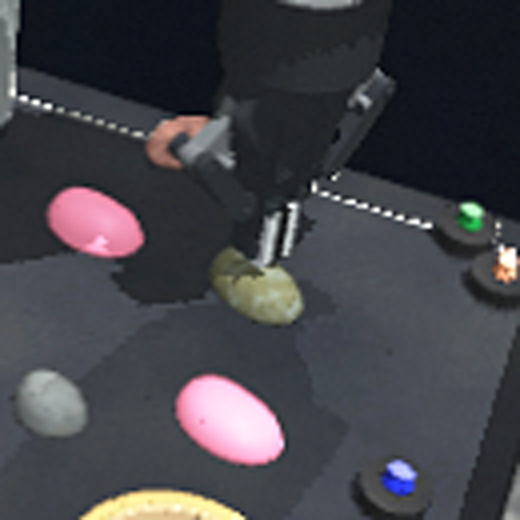

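```bash
python3 - <<'E'
from h import *
st=get_state();print(st['tcp_pos'],st['width'],st['contact_force'],st['time'])
S=cloud('scene',np.load('pics/s3.npy'))
print('proj',(project('scene',st['tcp_pos'])-[290,170])*4, project('wrist',st['tcp_pos'],st))
m=(np.hypot(S[...,0]-.486,S[...,1]+.286)<.045)&(S[...,2]>.005)&(S[...,2]<.024)
Q=S[m];print(m.sum(),cv2.minAreaRect((Q[:,:2]*1000).astype(np.float32)))
for c in[(268,255),(290,245),(262,262),(250,290),(280,300),(230,265)]:
    u,v=290+c[0]/4,170+c[1]/4;print(c,S[int(v),int(u)].round(4))
W=cloud('wrist',np.load('pics/w3.npy'),st)
for c in[(234,245),(279,245),(257,215),(257,250),(236,262),(280,260)]: print(c,W[c[1],c[0]].round(4))
E
```

```text
[ 0.48793067 -0.28600832  0.00131511] 0.005204917121167227 [-0.26653158  0.01285611 -0.72859175] 4.4333
proj [[251.8695183 290.4426243]] [[256.00696289 221.29698703]]
283 ((482.6907958984375, -286.0240783691406), (53.082427978515625, 32.17574691772461), 62.013458251953125)
(268, 255) [ 0.4769 -0.2923  0.0403]
(290, 245) [ 0.489  -0.2992  0.0389]
(262, 262) [ 0.477  -0.2892  0.0333]
(250, 290) [ 0.4738 -0.2865  0.0154]
(280, 300) [ 0.4727 -0.3036  0.0157]
(230, 265) [ 0.4827 -0.2725  0.0185]
(234, 245) [ 0.4838 -0.2719  0.0525]
(279, 245) [ 0.5017 -0.2826  0.0527]
(257, 215) [ 0.4942 -0.2762  0.0193]
(257, 250) [ 0.4829 -0.2951  0.0202]
(236, 262) [ 0.4843 -0.274   0.0648]
(280, 260) [ 0.5009 -0.2825  0.0653]
```

```bash
python3 - <<'E'
from h import *
st,p,d=snap('wrist','w4');print(get_state()['width'])
snap('side','d4');crop('d4','d4c',230,120,330,200,6);crop('w4','w4c',180,150,340,290,4.5)
print(project('side',st['tcp_pos']))
E
```

```text
0.001393804180226831
[[275.72315199 176.94756004]]
```

View pics/w4c.png

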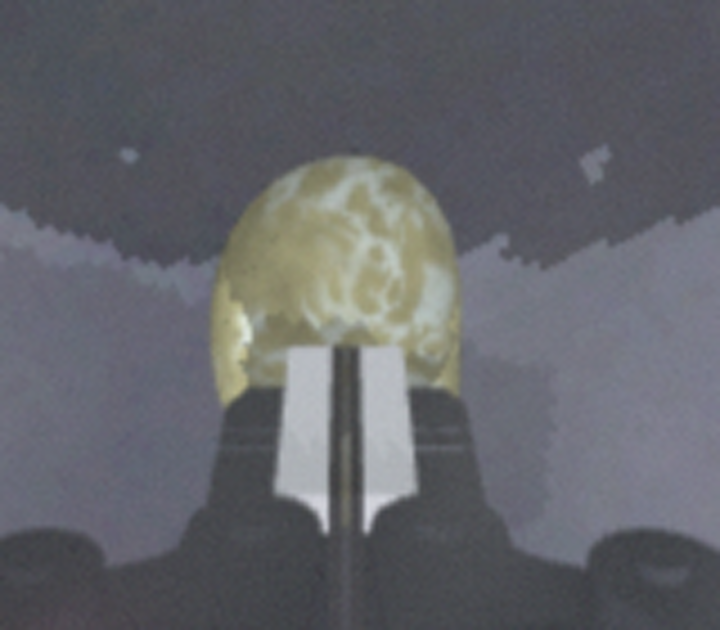

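View pics/d4c.png

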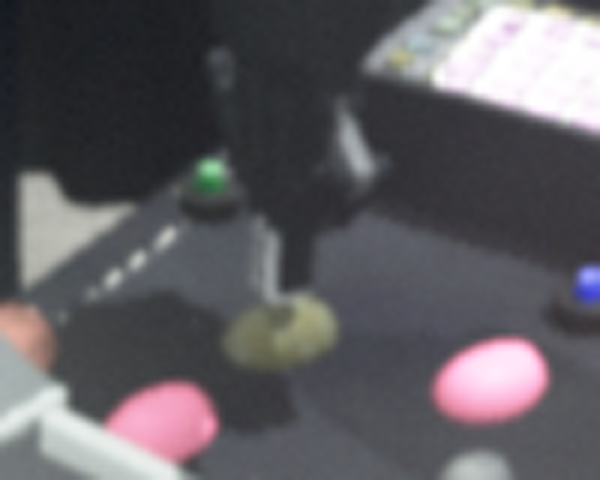

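```bash
python3 - <<'E'
from h import *
st=get_state();d=np.load('pics/w4.npy');W=cloud('wrist',d,st)
L=(W-st['tcp_pos'])@st['tool_rot']
for u in(246,250,266):
  for v in range(222,262,3): print(u,v,L[v,u].round(4),W[v,u,2].round(4))
E
```

```text
246 222 [-0.0071 -0.0176 -0.0058] 0.0188
246 225 [-0.0052 -0.0176 -0.0058] 0.0188
246 228 [-0.0108 -0.0341 -0.0052] 0.0354
246 231 [-0.0099 -0.0359 -0.0052] 0.0371
246 234 [-0.0103 -0.0404 -0.005 ] 0.0416
246 237 [-0.0101 -0.0433 -0.0049] 0.0445
246 240 [-0.0101 -0.0464 -0.0048] 0.0477
246 243 [-0.0104 -0.0501 -0.0047] 0.0513
246 246 [-0.0107 -0.0536 -0.0045] 0.0548
246 249 [-0.0104 -0.0558 -0.0045] 0.0571
246 252 [-0.0101 -0.058  -0.0044] 0.0592
246 255 [-0.0103 -0.061  -0.0043] 0.0622
246 258 [-0.0102 -0.0633 -0.0042] 0.0646
246 261 [-0.0111 -0.0671 -0.0041] 0.0684
250 222 [-0.0074 -0.0185 -0.0035] 0.0197
250 225 [-0.0055 -0.0183 -0.0035] 0.0196
250 228 [-0.0101 -0.0326 -0.0032] 0.0339
250 231 [-0.0098 -0.0356 -0.0031] 0.0369
250 234 [-0.0097 -0.039  -0.003 ] 0.0403
250 237 [-0.0102 -0.0434 -0.0029] 0.0446
250 240 [-0.0104 -0.0471 -0.0029] 0.0483
250 243 [-0.0105 -0.0504 -0.0028] 0.0516
250 246 [-0.0101 -0.0526 -0.0027] 0.0538
250 249 [-0.0101 -0.0553 -0.0027] 0.0566
250 252 [-0.0107 -0.059  -0.0026] 0.0603
250 255 [-0.0097 -0.0599 -0.0026] 0.0612
250 258 [-0.0099 -0.0628 -0.0025] 0.064
250 261 [-0.0091 -0.0638 -0.0025] 0.065
266 222 [-0.0076 -0.0188  0.0058] 0.0202
266 225 [-0.0056 -0.0186  0.0058] 0.02
266 228 [-0.0099 -0.0323  0.0053] 0.0336
266 231 [-0.0101 -0.0365  0.0052] 0.0378
266 234 [-0.0097 -0.0391  0.0051] 0.0404
266 237 [-0.0101 -0.0433  0.0049] 0.0447
266 240 [-0.0105 -0.0473  0.0048] 0.0487
266 243 [-0.0098 -0.049   0.0047] 0.0504
266 246 [-0.0101 -0.0524  0.0046] 0.0538
266 249 [-0.0101 -0.0553  0.0045] 0.0567
266 252 [-0.0098 -0.0575  0.0045] 0.0589
266 255 [-0.01   -0.0604  0.0044] 0.0618
266 258 [-0.0103 -0.0635  0.0042] 0.0648
266 261 [-7.210e-02 -1.693e-01  1.000e-04] 0.1706
```

Request:
drive_tool(targets=[[0,0,-0.06,0],[0,0,0,0],[0,0,0,0],[0,0,0,0],[0,0,0,0]], fingers=0.7)

```text
time: 4.95
tcp_pos: [0.4864, -0.2851, 0.0013]
tool_rot: [[-0.511, 0.01, 0.86], [-0.86, -0.006, -0.511], [-0.0, -1.0, 0.012]]
contact_force: [-0.1, 0.7, -0.2]
width: 0.692
```

Request:
drive_tool(targets=[[0,0.3,0,0],[0,0.3,0,0],[0,0.2,0,0],[0,0,0,0]])

```text
time: 5.28
tcp_pos: [0.4867, -0.2852, -0.021]
tool_rot: [[-0.511, 0.01, 0.86], [-0.86, -0.006, -0.511], [-0.0, -1.0, 0.012]]
contact_force: [0.8, 0.1, -0.1]
width: 0.702
```

Request:
drive_tool(targets=[[0,0.2,0,0],[0,0.1,0,0],[0,0,0,0]])

```text
time: 5.53
tcp_pos: [0.4865, -0.2851, -0.0299]
tool_rot: [[-0.511, 0.01, 0.86], [-0.86, -0.006, -0.511], [-0.0, -1.0, 0.011]]
contact_force: [0.5, 0.4, 0.0]
width: 0.701
```

```bash
python3 - <<'E'
from h import *
st,p,d=snap('wrist','w5');print(st['tcp_pos'],st['contact_force'])
crop('w5','w5c',150,130,370,290,3.6)
L=(cloud('wrist',d,st)-st['tcp_pos'])@st['tool_rot']
np.save('pics/L5.npy',L)
m=(L[...,1]>-.075)&(L[...,1]<-.03)&(abs(L[...,0])<.012)&(abs(L[...,2])>.022)
Q=L[m];print(np.percentile(Q,[1,50,99],axis=0).round(4))
for s in(-1,1):
    q=Q[Q[:,2]*s>0];print(s,q[:,1].max(),np.percentile(abs(q[:,2]),[1,50]))
E
```

```text
[ 0.48646066 -0.28511059 -0.02994732] [0.51859627 0.37610146 0.02388179]
[[-0.0118 -0.0728 -0.1311]
 [-0.0025 -0.0319 -0.0327]
 [ 0.0117 -0.03    0.1347]]
-1 -0.03000055902170537 [0.02329558 0.07698958]
1 -0.03000013266314749 [0.02328368 0.06548174]
```

View pics/w5c.png

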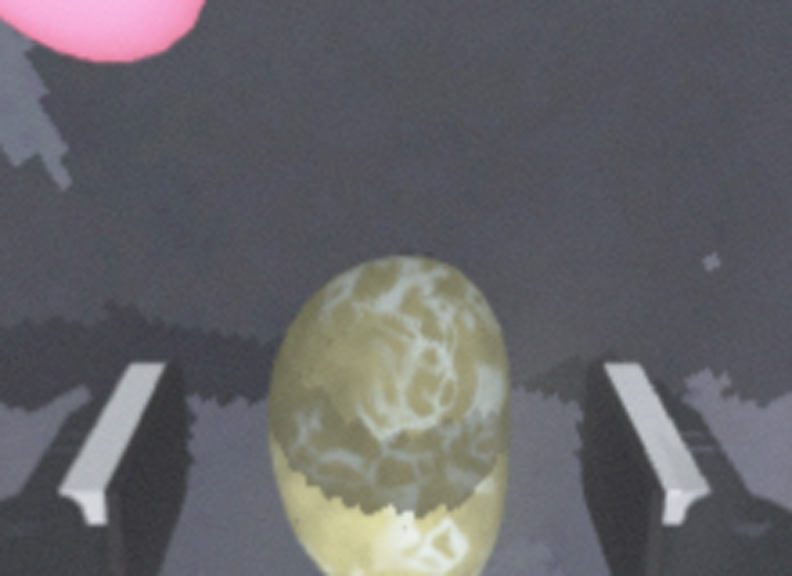

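```bash
python3 - <<'E'
import numpy as np
L=np.load('pics/L5.npy')
for u in(188,192,320,323):
  for v in range(228,246,3): print(u,v,L[v,u].round(4))
E
```

```text
188 228 [-0.0098 -0.032  -0.036 ]
188 231 [-0.0101 -0.0363 -0.035 ]
188 234 [-0.0101 -0.0398 -0.0342]
188 237 [-0.0104 -0.0437 -0.0332]
188 240 [-0.0096 -0.0453 -0.0329]
188 243 [-0.0098 -0.049  -0.0321]
192 228 [-0.0093 -0.0308 -0.0342]
192 231 [-0.0102 -0.0365 -0.0329]
192 234 [-0.0099 -0.0393 -0.0323]
192 237 [-0.0099 -0.0428 -0.0315]
192 240 [-0.0102 -0.0467 -0.0307]
192 243 [-0.0102 -0.0497 -0.03  ]
320 228 [-0.0088 -0.0298  0.0345]
320 231 [-0.0098 -0.0358  0.0331]
320 234 [-0.0101 -0.0398  0.0322]
320 237 [-0.0106 -0.0442  0.0312]
320 240 [-0.0102 -0.0466  0.0307]
320 243 [-0.01   -0.0494  0.0301]
323 228 [-0.009  -0.0303  0.0359]
323 231 [-0.0102 -0.0365  0.0345]
323 234 [-0.0106 -0.0409  0.0334]
323 237 [-0.0103 -0.0436  0.0328]
323 240 [-0.0094 -0.0451  0.0326]
323 243 [-0.0098 -0.049   0.0316]
```

Request:
drive_tool(targets=[[0,-0.03,0,0],[0,0,0,0],[0,0,0,0],[0,0,0,0],[0,0,0,0],[0,0,0,0]], fingers=0)

```text
time: 6.08
tcp_pos: [0.4849, -0.2842, -0.0252]
tool_rot: [[-0.511, 0.007, 0.86], [-0.86, -0.005, -0.511], [0.001, -1.0, 0.008]]
contact_force: [0.4, -0.7, 0.5]
width: 0.372
```

Request:
drive_tool(targets=[[0,0,0,0],[0,0,0,0],[0,0,0,0]])

```text
time: 6.33
tcp_pos: [0.485, -0.2843, -0.0253]
tool_rot: [[-0.511, 0.007, 0.86], [-0.86, -0.005, -0.511], [0.001, -1.0, 0.009]]
contact_force: [0.2, 0.5, 0.3]
width: 0.373
```

```bash
python3 - <<'E'
from h import *
st,p,d=snap('wrist','w6');print(st['tcp_pos'],st['contact_force'],st['width'])
crop('w6','w6c',150,130,370,290,3.6)
E
```

```text
[ 0.48504626 -0.28430995 -0.02526895] [0.2323558  0.49209287 0.28335987] 0.3730738131407156
```

View pics/w6c.png

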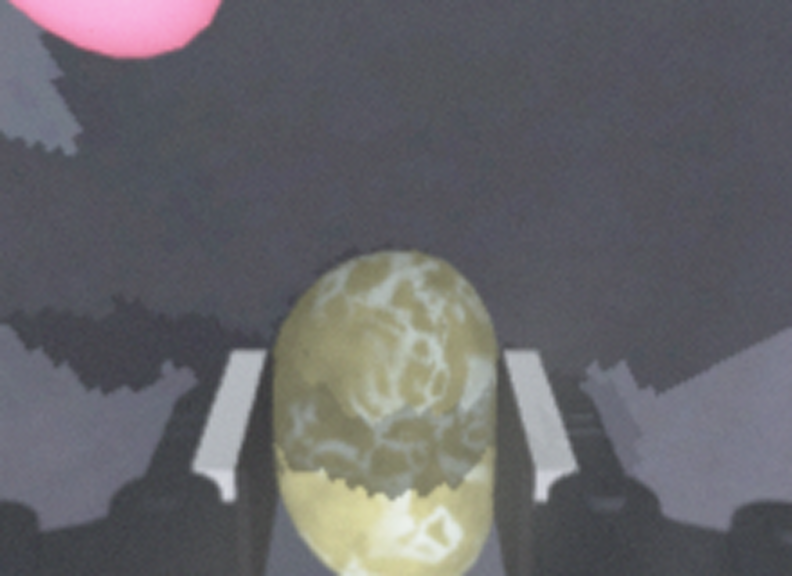

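Request:
drive_tool(targets=[[0,-0.3,0,0],[0,-0.7,0,0],[0,-0.8,0,0],[0,-0.8,0,0],[0,-0.8,0,0],[0,-0.8,0,0],[0,-0.6,0,0],[0,0,0,0]])

```text
time: 7.05
tcp_pos: [0.4832, -0.2831, 0.1024]
tool_rot: [[-0.511, 0.005, 0.86], [-0.86, -0.004, -0.511], [0.001, -1.0, 0.007]]
contact_force: [0.2, 0.2, 0.4]
width: 0.373
```

Request:
drive_tool(targets=[[0,0,0,0.118],[0,0,0,0.118],[0,0,0,0.118],[0,0,0,0.118],[0,0,0,0.118],[0,0,0,0.118],[0,0,0,0.118],[0,0,0,0.118]])

```text
time: 7.72
tcp_pos: [0.4823, -0.2833, 0.103]
tool_rot: [[-0.999, 0.006, 0.051], [-0.051, -0.004, -0.999], [-0.006, -1.0, 0.005]]
contact_force: [0.3, 0.3, -0.7]
width: 0.372
```

Request:
drive_tool(targets=[[0,0,0,0.118],[0,0,0,0.118],[0,0,0,0]])

```text
time: 7.97
tcp_pos: [0.4818, -0.2828, 0.1022]
tool_rot: [[-0.979, 0.005, -0.202], [0.202, -0.004, -0.979], [-0.006, -1.0, 0.003]]
contact_force: [0.3, 0.1, -0.8]
width: 0.37
```

Request:
drive_tool(targets=[[0,0,0,-0.057],[0.19,0,-0.9,0],[0.19,0,-0.9,0],[0.19,0,-0.9,0],[0.19,0,-0.9,0],[0.19,0,-0.9,0],[0.19,0,-0.9,0],[0.19,0,-0.9,0]])

```text
time: 8.63
tcp_pos: [0.4664, -0.1205, 0.0997]
tool_rot: [[-0.994, 0.003, -0.113], [0.113, -0.007, -0.994], [-0.004, -1.0, 0.006]]
contact_force: [1.2, -0.3, -0.9]
width: 0.375
```

Request:
drive_tool(targets=[[0.19,0,-0.9,0],[0.19,0,-0.9,0],[0.19,0,-0.9,0],[0.19,0,-0.9,0],[0.19,0,-0.9,0],[0.19,0,-0.9,0],[0.19,0,-0.9,0],[0,0,0,0]])

```text
time: 9.3
tcp_pos: [0.4455, 0.0518, 0.0978]
tool_rot: [[-0.998, 0.001, -0.069], [0.069, -0.004, -0.998], [-0.001, -1.0, 0.004]]
contact_force: [0.1, 1.1, -0.9]
width: 0.374
```

```bash
python3 - <<'E'
from h import *
st,p,d=snap('wrist','w7');print(st['tcp_pos'],st['contact_force'],st['width'])
v=np.load('v.npy');T=VT(v)
im=cv2.imread('pics/w7.png')
def dr(pts,col):
    q=project('wrist',(T[:3,:3]@np.array(pts,float).T).T+T[:3,3],st)
    cv2.polylines(im,[q.astype(np.int32)],True,col,1)
X=-.037
dr([[-.09,.15,.08],[-.09,-.15,.08],[.09,-.15,.108],[.09,.15,.108]],(0,255,0))
dr([[X-.042,.135,.07],[X-.042,.005,.07],[X+.042,.005,.07],[X+.042,.135,.07]],(0,0,255))
cv2.imwrite('pics/w7o.png',cv2.resize(im,None,fx=1.5,fy=1.5))
E
```

```text
[0.44548454 0.05181751 0.09784605] [ 0.11041384  1.09356542 -0.92107451] 0.3741348338409231
```

View pics/w7o.png

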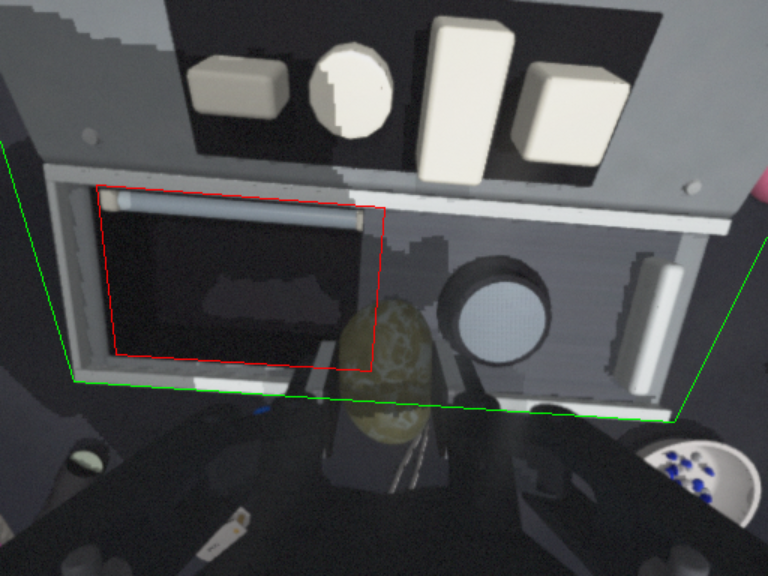

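```bash
cat > prof.py <<'E'
from h import *
import sys
E
python3 - <<'E'
from h import *
v=np.load('v.npy');T=VT(v);Ti=np.linalg.inv(T)
d=np.load('pics/w7.npy');st=get_state()
V=cloud('wrist',d,st)@Ti[:3,:3].T+Ti[:3,3]
def prof(ax,bins,m):
    for a,b in zip(bins[:-1],bins[1:]):
        k=m&(V[...,ax]>a)&(V[...,ax]<=b); print(round(a,3),k.sum(),np.percentile(V[k][:,2],[5,50,95]).round(4) if k.sum()>3 else '',end=' | ')
    print()
print('x prof at y .09-.12');prof(0,np.arange(-.094,.03,.004),(V[...,1]>.09)&(V[...,1]<.12)&(V[...,2]<.15))
print('y prof at x -.03--.02');prof(1,np.arange(-.15,.16,.005),(V[...,0]>-.035)&(V[...,0]<-.025)&(V[...,2]<.11))
m=(V[...,2]>.085)&(V[...,2]<.1)&(V[...,1]<-.1)&(V[...,0]<0);print('bar',np.percentile(V[m],[2,50,98],axis=0))
m=(V[...,2]>.088)&(V[...,2]<.098)&(abs(V[...,1]+.052)<.03)&(abs(V[...,0]+.035)<.035);print('eye',np.percentile(V[m],[2,50,98],axis=0))
# keys: points 20+mm proud of panel
n=np.array([-.375,0,.927]);p0=np.array([.09,0,.108])
h=(V-p0)@n
print('panel',np.median(h[(abs(V[...,1])>.1)&(V[...,0]>.03)&(abs(h)<.008)]))
pr=cv2.imread('pics/w7.png')
k=((h>.010)&(h<.03)&(V[...,0]>0.01)&(abs(V[...,1])<.1)).astype(np.uint8)
nl,lab,stt,cen=cv2.connectedComponentsWithStats(k)
for i in range(1,nl):
    if stt[i,4]>100:
        q=lab==i; t=q&(h>np.percentile(h[q],60)-.003);Q=V[t];print(stt[i],Q.mean(0).round(4),Q.min(0).round(4),Q.max(0).round(4),np.median(h[t]).round(4))
E
```

```text
x prof at y .09-.12
-0.094 0  | -0.09 152 [0.0796 0.0807 0.0817] | -0.086 483 [0.0684 0.0749 0.0812] | -0.082 1044 [0.026  0.0535 0.0695] | -0.078 147 [0.0231 0.0241 0.0462] | -0.074 135 [0.0231 0.024  0.0251] | -0.07 133 [0.023 0.024 0.025] | -0.066 137 [0.0232 0.0241 0.0251] | -0.062 143 [0.0232 0.0241 0.0251] | -0.058 139 [0.0232 0.0243 0.0251] | -0.054 151 [0.0232 0.0242 0.0252] | -0.05 145 [0.0231 0.0241 0.025 ] | -0.046 144 [0.0231 0.0241 0.0251] | -0.042 154 [0.023  0.0241 0.0252] | -0.038 150 [0.0232 0.0242 0.0253] | -0.034 155 [0.0231 0.0241 0.0253] | -0.03 152 [0.0231 0.0242 0.0251] | -0.026 160 [0.0231 0.0242 0.0253] | -0.022 161 [0.0233 0.0241 0.025 ] | -0.018 164 [0.0233 0.0242 0.0253] | -0.014 79 [0.0232 0.0243 0.0253] | -0.01 16 [0.0589 0.0595 0.0605] | -0.006 207 [0.0607 0.0625 0.0638] | -0.002 254 [0.0614 0.0629 0.0641] | 0.002 181 [0.0603 0.0682 0.0696] | 0.006 230 [0.0797 0.0807 0.0818] | 0.01 336 [0.0771 0.0807 0.0819] | 0.014 288 [0.0761 0.0781 0.0799] | 0.018 315 [0.0791 0.0805 0.0818] | 0.022 328 [0.0807 0.0819 0.0833] | 
y prof at x -.03--.02
-0.15 69 [0.0693 
[... 1998 characters left out ...]
 
bar [[-0.06753667 -0.12561164  0.08538961]
 [-0.03512497 -0.119101    0.09160663]
 [-0.00703539 -0.11653037  0.09332134]]
eye [[-0.05715823 -0.07140138  0.09012412]
 [-0.03607971 -0.05116958  0.09273503]
 [-0.01696362 -0.03151329  0.0941101 ]]
panel 0.0008222658841641
[ 278   13   66  111 5381] [ 0.0459 -0.0191  0.1179] [ 0.0205 -0.0315  0.1058] [ 0.0671 -0.0074  0.1276] 0.0258
[ 206   31   56   62 2655] [0.0481 0.0182 0.1075] [0.0337 0.0039 0.1001] [0.0618 0.0324 0.1129] 0.0153
[ 125   39   66   41 2213] [0.0439 0.0556 0.1167] [0.0371 0.042  0.1114] [0.051  0.0704 0.1202] 0.0255
[ 343   43   76   68 3957] [ 0.0441 -0.0564  0.1172] [ 0.0305 -0.0714  0.1088] [ 0.057  -0.0428  0.1228] 0.0258
```

Request:
drive_tool(targets=[[0,0,0,0.08],[-0.02,0,-0.75,0],[-0.02,0,-0.75,0],[-0.02,0,-0.75,0],[-0.02,0,-0.75,0],[0,0,0,0]])

```text
time: 9.85
tcp_pos: [0.4599, 0.1216, 0.0974]
tool_rot: [[-0.99, 0.001, -0.14], [0.14, -0.007, -0.99], [-0.002, -1.0, 0.007]]
contact_force: [0.8, 0.8, -1.6]
width: 0.371
```

```bash
cat >> h.py <<'E'
def inv():
    """tcp & tool x yaw in viewer frame"""
    st=get_state();v=np.load('v.npy');Ti=np.linalg.inv(VT(v))
    p=Ti[:3,:3]@st['tcp_pos']+Ti[:3,3];R=Ti[:3,:3]@st['tool_rot']
    print('t',st['time'],'tcp_v',p.round(4),'yaw_v',np.degrees(np.arctan2(R[1,0],R[0,0])).round(2),'F',(Ti[:3,:3]@st['contact_force']).round(2),'w',round(st['width'],3));return st,p,R
def shift(target):
    st,p,R=inv();print('shift units',((np.array(target)-p)@R/.025).round(3))
E
python3 - <<'E'
from h import *
shift([-.044,.078,.0])
st,p,d=snap('wrist','w8')
v=np.load('v.npy');Ti=np.linalg.inv(VT(v))
V=cloud('wrist',d,st)@Ti[:3,:3].T+Ti[:3,3]
hsv=cv2.cvtColor(p,cv2.COLOR_RGB2HSV)
L=(cloud('wrist',d,st)-st['tcp_pos'])@st['tool_rot']
m=(abs(L[...,2])<.02)&(abs(L[...,0])<.04)&(L[...,1]>-.06)&(L[...,1]<-.025)
print(np.percentile(L[m],[1,50,99],axis=0),np.percentile(V[m],[1,50,99],axis=0))
E
```

```text
t 9.85 tcp_v [-0.0416  0.0733  0.0974] yaw_v -179.59 F [ 0.69  0.95 -1.61] w 0.371
shift units [ 0.101  3.893 -0.216]
[[-0.02547564 -0.05862536 -0.01897035]
 [-0.00724322 -0.04426866  0.00129275]
 [ 0.02135284 -0.031882    0.01893272]] [[-0.06302447  0.05467998  0.12931513]
 [-0.0344665   0.07214491  0.14165423]
 [-0.01619625  0.09262465  0.15601329]]
```

View pics/w8.png

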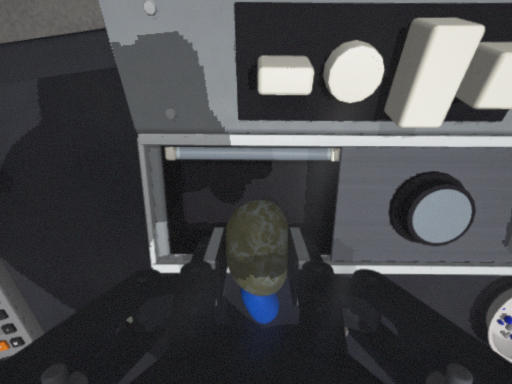

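Request:
drive_tool(targets=[[0.05,0.6,-0.18,0],[0.02,0.7,-0.05,0],[0,0.7,0,0],[0,0.7,0,0],[0,0,0,0]])

```text
time: 10.32
tcp_pos: [0.4601, 0.1192, 0.0284]
tool_rot: [[-0.991, 0.003, -0.135], [0.135, -0.009, -0.991], [-0.005, -1.0, 0.009]]
contact_force: [0.6, 0.3, -0.5]
width: 0.376
```

```bash
python3 - <<'E'
from h import *
shift([-.044,.078,.001])
E
```

```text
t 10.3167 tcp_v [-0.0411  0.0709  0.0284] yaw_v -179.32 F [ 0.53  0.43 -0.46] w 0.376
shift units [ 0.118  1.091 -0.294]
```

Request:
drive_tool(targets=[[0.1,0.4,-0.2,0],[0,0.3,-0.1,0],[0,0.2,0,0],[0,0,0,0]])

```text
time: 10.65
tcp_pos: [0.4596, 0.123, 0.0065]
tool_rot: [[-0.991, 0.004, -0.135], [0.135, -0.01, -0.991], [-0.005, -1.0, 0.01]]
contact_force: [-0.3, 0.3, 0.3]
width: 0.372
```

```bash
python3 - <<'E'
from h import *
shift([-.044,.078,.000])
E
```

```text
t 10.65 tcp_v [-0.0422  0.0746  0.0065] yaw_v -179.31 F [-0.32  0.25  0.26] w 0.372
shift units [ 0.072  0.257 -0.14 ]
```

Request:
drive_tool(targets=[[0.05,0.12,0,0],[0,0.08,0,0],[0,0.04,0,0],[0,0,0,0]])

```text
time: 10.98
tcp_pos: [0.4591, 0.1222, 0.0015]
tool_rot: [[-0.991, 0.005, -0.135], [0.135, -0.01, -0.991], [-0.007, -1.0, 0.009]]
contact_force: [-0.5, 0.2, -0.9]
width: 0.368
```

Request:
drive_tool(targets=[[0,0.05,0,0],[0,0.03,0,0],[0,0,0,0]])

```text
time: 11.23
tcp_pos: [0.4594, 0.1222, -0.0002]
tool_rot: [[-0.991, 0.006, -0.135], [0.134, -0.01, -0.991], [-0.008, -1.0, 0.009]]
contact_force: [0.4, -0.1, -0.7]
width: 0.371
```

Request:
drive_tool(targets=[[0,0,0,0],[0,0,0,0],[0,0,0,0],[0,0,0,0]], fingers=0.62)

```text
time: 11.57
tcp_pos: [0.4595, 0.1223, -0.0]
tool_rot: [[-0.991, 0.006, -0.134], [0.134, -0.01, -0.991], [-0.008, -1.0, 0.009]]
contact_force: [-0.8, -0.5, 0.1]
width: 0.618
```

Request:
drive_tool(targets=[[0,-0.4,0,0],[0,-0.8,0,0],[0,-0.8,0,0],[0,-0.8,0,0],[0,-0.8,0,0],[0,-0.4,0,0],[0,0,0,0]])

```text
time: 12.15
tcp_pos: [0.4578, 0.1229, 0.1081]
tool_rot: [[-0.991, 0.005, -0.136], [0.136, -0.009, -0.991], [-0.006, -1.0, 0.008]]
contact_force: [-0.3, 0.1, -0.7]
width: 0.618
```

```bash
python3 - <<'E'
from h import *
inv()
st,p,d=snap('wrist','w9')
v=np.load('v.npy');Ti=np.linalg.inv(VT(v))
V=cloud('wrist',d,st)@Ti[:3,:3].T+Ti[:3,3]
m=(V[...,0]>-.078)&(V[...,0]<-.012)&(V[...,1]>.016)&(V[...,1]<.132)&(V[...,2]>.03)&(V[...,2]<.06)
print(np.percentile(V[m],[1,50,99],axis=0))
print(cv2.minAreaRect((V[m][:,:2]*1000).astype(np.float32)))
E
```

```text
t 12.15 tcp_v [-0.0439  0.0742  0.1081] yaw_v -179.37 F [-0.28  0.08 -0.72] w 0.618
[[-0.06654696  0.05647791  0.03048542]
 [-0.03932018  0.07224131  0.04084719]
 [-0.01752198  0.08913321  0.04488296]]
((-42.4407844543457, 72.9661865234375), (52.723690032958984, 34.77584457397461), 1.1086536645889282)
```

View pics/w9.png

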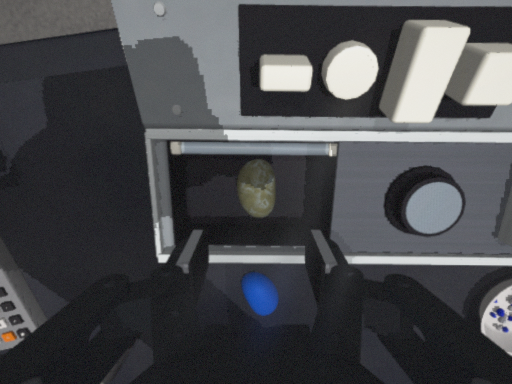

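Request:
drive_tool(targets=[[-0.05,0,0.9,0],[-0.05,0,0.9,0],[-0.05,0,0.9,0],[-0.05,0,0.9,0],[-0.05,0,0.9,0],[-0.03,0,0.9,0],[0,0,0.9,0],[0,0,0.9,0]], fingers=0)

```text
time: 12.87
tcp_pos: [0.4378, -0.0586, 0.1052]
tool_rot: [[-0.992, -0.0, -0.127], [0.127, -0.007, -0.992], [-0.001, -1.0, 0.007]]
contact_force: [0.7, 0.1, 0.3]
width: -0.001
```

```bash
python3 - <<'E'
from h import *
shift([-.037,-.153,.051])
E
```

```text
t 12.8667 tcp_v [-0.037  -0.1082  0.1052] yaw_v -178.84 F [0.66 0.16 0.29] w -0.001
shift units [0.036 2.18  1.778]
```

Request:
drive_tool(targets=[[0.02,0,0.8,0],[0,0,0.8,0],[0,0.2,0.2,0],[0,0.7,0,0.02],[0,0.5,0,0],[0,0,0,0]])

```text
time: 13.37
tcp_pos: [0.4286, -0.1104, 0.067]
tool_rot: [[-0.988, -0.003, -0.155], [0.155, -0.007, -0.988], [0.002, -1.0, 0.007]]
contact_force: [-0.5, 0.2, 0.6]
width: 0.0
```

```bash
python3 - <<'E'
from h import *
shift([-.037,-.153,.051])
st,p,d=snap('wrist','w10')
snap('scene','s10');crop('s10','s10c',150,100,310,260,4)
E
```

```text
t 13.3667 tcp_v [-0.0386 -0.1608  0.067 ] yaw_v 179.51 F [-0.54  0.12  0.62] w 0.0
shift units [-0.062  0.636 -0.316]
```

View pics/w10.png

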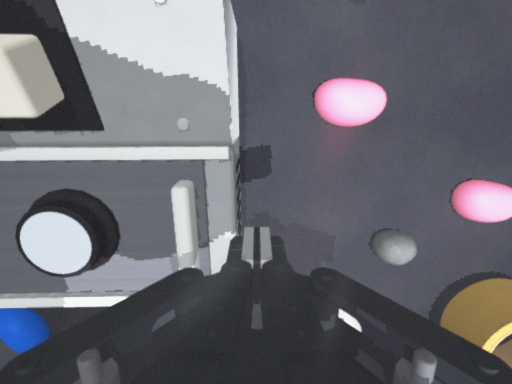

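View pics/s10c.png

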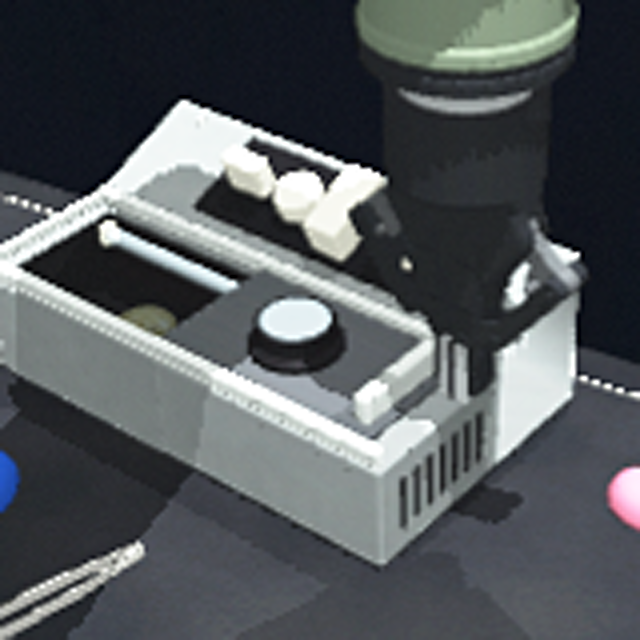

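Request:
drive_tool(targets=[[-0.05,0.35,0,0],[0,0.2,-0.2,0],[0,0.05,-0.2,0],[0,0,0,0]])

```text
time: 13.8
tcp_pos: [0.4328, -0.0988, 0.0532]
tool_rot: [[-0.988, -0.0, -0.153], [0.153, -0.007, -0.988], [-0.001, -1.0, 0.007]]
contact_force: [-0.5, -0.0, -0.2]
width: 0.005
```

```bash
python3 - <<'E'
from h import *
shift([-.037,-.153,.051])
E
```

```text
t 13.8 tcp_v [-0.0361 -0.1487  0.0532] yaw_v 179.64 F [-0.53 -0.11 -0.23] w 0.005
shift units [0.036 0.09  0.172]
```

Request:
drive_tool(targets=[[0,0.1,-0.2,0],[0,0,-0.3,0],[0,0,-0.4,0],[0,0,-0.4,0],[0,0,-0.4,0],[0,0,-0.4,0],[0,0,-0.4,0],[0,0,-0.4,0]])

```text
time: 14.47
tcp_pos: [0.4447, -0.0207, 0.0508]
tool_rot: [[-0.988, 0.001, -0.154], [0.154, -0.008, -0.988], [-0.002, -1.0, 0.008]]
contact_force: [0.4, -1.8, -1.7]
width: 0.001
```

```bash
python3 - <<'E'
from h import *
inv()
E
```

```text
t 14.4667 tcp_v [-0.0358 -0.0697  0.0508] yaw_v 179.59 F [ 0.65 -1.72 -1.7 ] w 0.001
```

Request:
drive_tool(targets=[[0,0,-0.4,0],[0,0,-0.4,0],[0,0,-0.4,0],[0,0,-0.35,0],[0,0,-0.2,0]])

```text
time: 14.88
tcp_pos: [0.4522, 0.03, 0.051]
tool_rot: [[-0.989, 0.003, -0.15], [0.15, -0.008, -0.989], [-0.004, -1.0, 0.008]]
contact_force: [0.3, -1.5, -0.2]
width: 0.001
```

```bash
python3 - <<'E'
from h import *
inv();snap('side','d11');crop('d11','d11c',95,130,295,290,3.9)
E
```

```text
t 14.8833 tcp_v [-0.0358 -0.0185  0.051 ] yaw_v 179.79 F [ 0.51 -1.4  -0.22] w 0.001
```

View pics/d11c.png

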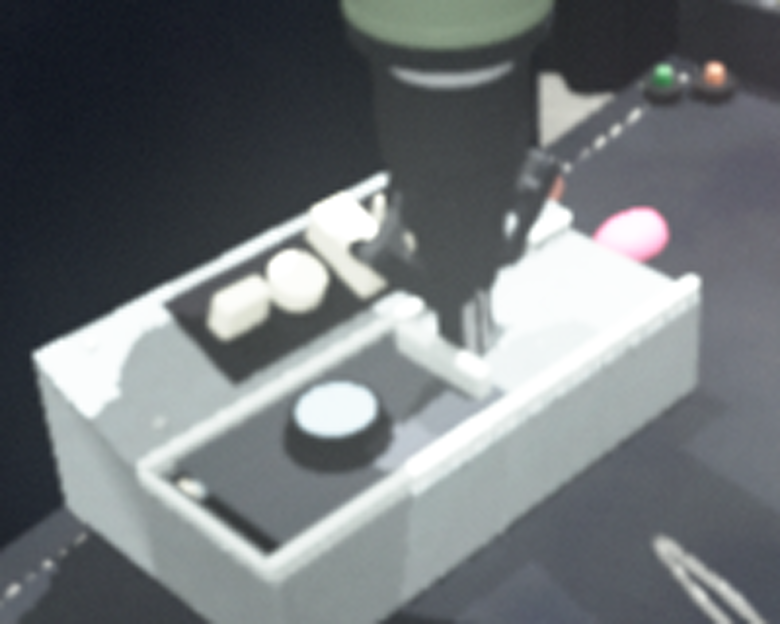

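Request:
drive_tool(targets=[[0,0,-0.2,0],[0,0,-0.2,0],[0,0,-0.15,0],[0,0,-0.15,0]])

```text
time: 15.27
tcp_pos: [0.4541, 0.0442, 0.0511]
tool_rot: [[-0.988, 0.002, -0.155], [0.155, -0.015, -0.988], [-0.005, -1.0, 0.014]]
contact_force: [-8.5, -47.4, 4.0]
width: -0.0
```

Request:
drive_tool(targets=[[0,0,-0.12,0],[0,0,-0.12,0]])

```text
time: 15.43
tcp_pos: [0.4538, 0.0432, 0.0512]
tool_rot: [[-0.987, 0.001, -0.164], [0.164, -0.024, -0.986], [-0.005, -1.0, 0.023]]
contact_force: [-4.7, -20.1, 4.4]
width: 0.004
```

```bash
python3 - <<'E'
from h import *
inv()
E
```

```text
t 15.4333 tcp_v [-0.0361 -0.0052  0.0512] yaw_v 179.03 F [ -1.73 -20.55   4.39] w 0.004
```

Request:
drive_tool(targets=[[0,0,0.2,0],[0,0,0.2,0],[0,-0.6,0.1,0],[0,-0.8,0,0],[0,-0.8,0,0],[0,-0.6,0,0],[0,0,0,0]])

```text
time: 16.02
tcp_pos: [0.4503, 0.0308, 0.1238]
tool_rot: [[-0.986, -0.003, -0.167], [0.167, -0.024, -0.986], [-0.001, -1.0, 0.024]]
contact_force: [0.3, 0.3, -1.0]
width: 0.0
```

```bash
python3 - <<'E'
from h import *
inv();snap('side','d12');crop('d12','d12c',95,130,295,290,3.9)
st,p,d=snap('wrist','w12')
v=np.load('v.npy');Ti=np.linalg.inv(VT(v))
V=cloud('wrist',d,st)@Ti[:3,:3].T+Ti[:3,3]
m=(V[...,2]>.089)&(V[...,2]<.095)&(V[...,1]<.04)&(V[...,1]>-.03)&(V[...,0]<0);print('bar',np.percentile(V[m],[2,50,98],axis=0))
m=(V[...,2]>.089)&(V[...,2]<.095)&(abs(V[...,1]-.08)<.035)&(V[...,0]<0);print('eye',np.percentile(V[m],[2,50,98],axis=0))
E
```

```text
t 16.0167 tcp_v [-0.0378 -0.018   0.1238] yaw_v 178.83 F [ 0.29  0.32 -0.98] w 0.0
bar [[-0.06719533  0.00775073  0.089336  ]
 [-0.035687    0.01219835  0.0917261 ]
 [-0.00742609  0.01723732  0.09331833]]
eye [[-0.05744634  0.06149957  0.09053013]
 [-0.03659697  0.08155766  0.09251947]
 [-0.01746546  0.10198928  0.09387708]]
```

View pics/d12c.png

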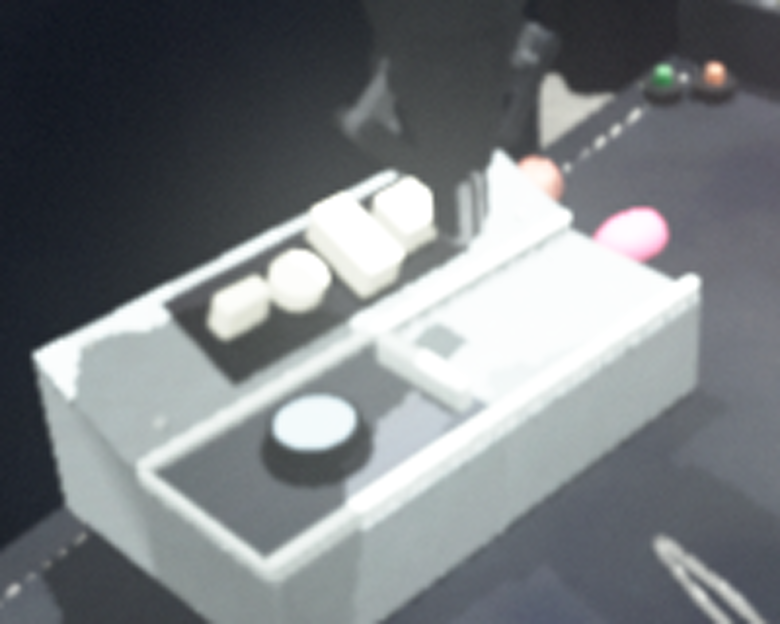

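View pics/w12.png

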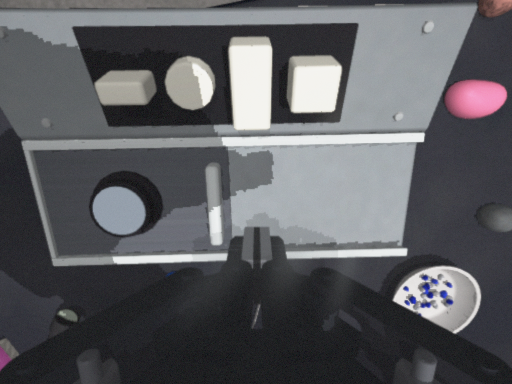

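```bash
python3 - <<'E'
from h import *
st=get_state();d=np.load('pics/w12.npy')
v=np.load('v.npy');Ti=np.linalg.inv(VT(v))
V=cloud('wrist',d,st)@Ti[:3,:3].T+Ti[:3,3]
for a in np.arange(.12,.156,.003):
    k=(V[...,1]>a)&(V[...,1]<a+.003)&(V[...,0]>-.07)&(V[...,0]<0)&(V[...,2]<.11);print(a.round(3),k.sum(),np.percentile(V[k][:,2],[5,50,95]).round(4) if k.sum() else '')
n=np.array([-.375,0,.927]);p0=np.array([.09,0,.108])
h=(V-p0)@n
k=((h>.010)&(h<.03)&(V[...,0]>0.01)&(abs(V[...,1])<.1)).astype(np.uint8)
nl,lab,stt,cen=cv2.connectedComponentsWithStats(k)
for i in range(1,nl):
    if stt[i,4]>100:
        q=lab==i; t=q&(h>np.percentile(h[q],60)-.003);Q=V[t];print(Q.mean(0).round(4),Q.min(0).round(4),Q.max(0).round(4),np.median(h[t]).round(4))
crop('w12','w12c',10,110,160,280,4)
E
```

```text
0.12 334 [0.0732 0.0742 0.0752]
0.123 321 [0.0732 0.0742 0.0753]
0.126 326 [0.0731 0.0741 0.0752]
0.129 324 [0.0732 0.0742 0.0752]
0.132 331 [0.0731 0.0741 0.0753]
0.135 334 [0.073  0.0742 0.0754]
0.138 333 [0.0732 0.0743 0.0751]
0.141 316 [0.0732 0.0742 0.0753]
0.144 349 [0.0731 0.0742 0.0765]
0.147 576 [0.0734 0.0765 0.078 ]
0.15 113 [0.0758 0.0769 0.0778]
0.153 0 
0.156 0 
[ 0.0447 -0.0175  0.1166] [ 0.0197 -0.0295  0.1042] [ 0.0662 -0.0056  0.1261] 0.025
[ 0.0432 -0.0549  0.116 ] [ 0.0297 -0.0694  0.1083] [ 0.0559 -0.0413  0.1219] 0.0251
[0.0471 0.0199 0.1063] [0.033  0.0057 0.0988] [0.0602 0.0348 0.1127] 0.0146
[0.043  0.0577 0.1157] [0.0362 0.0442 0.1112] [0.0499 0.072  0.1196] 0.0249
```

View pics/w12c.png

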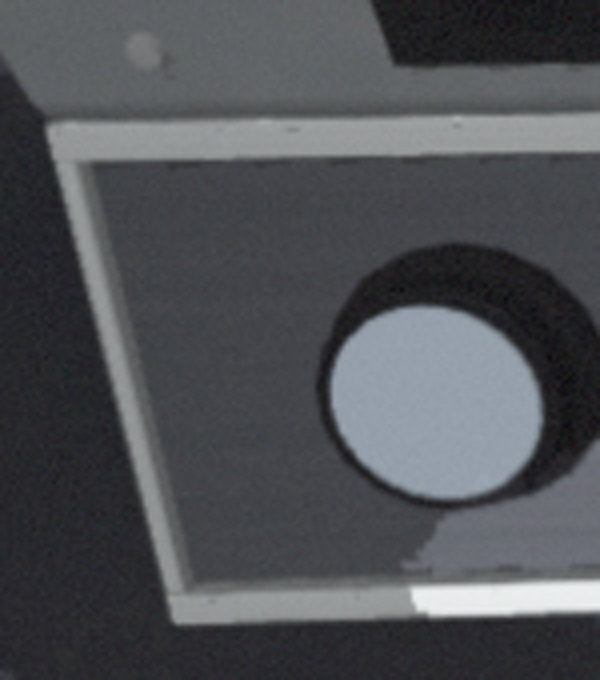

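Request:
drive_tool(targets=[[-0.6,0,0,0.02],[-0.8,0,0,0],[-0.8,0,0,0],[-0.6,0,0,0],[0,0,0,0]])

```text
time: 16.53
tcp_pos: [0.5193, 0.0182, 0.1174]
tool_rot: [[-0.982, -0.011, -0.186], [0.186, -0.022, -0.982], [0.006, -1.0, 0.024]]
contact_force: [0.7, -0.5, -0.7]
width: 0.003
```

```bash
python3 - <<'E'
from h import *
shift([.036,-.018,.098])
st,p,R=inv();print(R.round(3));print('dir per mm',(np.array([.375,0,-.927])@R/25).round(4))
E
```

```text
t 16.5333 tcp_v [ 0.0322 -0.0203  0.1174] yaw_v 177.69 F [ 0.8  -0.39 -0.75] w 0.003
shift units [-0.151  0.773 -0.116]
t 16.5333 tcp_v [ 0.0322 -0.0203  0.1174] yaw_v 177.69 F [ 0.8  -0.39 -0.75] w 0.003
[[-0.999 -0.007 -0.04 ]
 [ 0.04  -0.023 -0.999]
 [ 0.006 -1.     0.024]]
dir per mm [-0.0152  0.037  -0.0015]
```

Request:
drive_tool(targets=[[0,0.3,-0.1,-0.04],[0,0.25,0,0],[0,0.15,0,0],[0,0,0,0]])

```text
time: 16.87
tcp_pos: [0.5177, 0.0202, 0.0956]
tool_rot: [[-0.989, -0.015, -0.148], [0.148, -0.021, -0.989], [0.012, -1.0, 0.023]]
contact_force: [0.1, 0.4, -0.3]
width: -0.002
```

```bash
python3 - <<'E'
from h import *
shift([.036,-.018,.088])
st,p,d=snap('wrist','w13');snap('side','d13');crop('d13','d13c',115,140,275,260,4.8);crop('w13','w13c',130,90,390,290,3)
E
```

```text
t 16.8667 tcp_v [ 0.0304 -0.0186  0.0956] yaw_v 179.91 F [ 0.09  0.38 -0.27] w -0.002
shift units [-0.226  0.302 -0.03 ]
```

View pics/w13c.png

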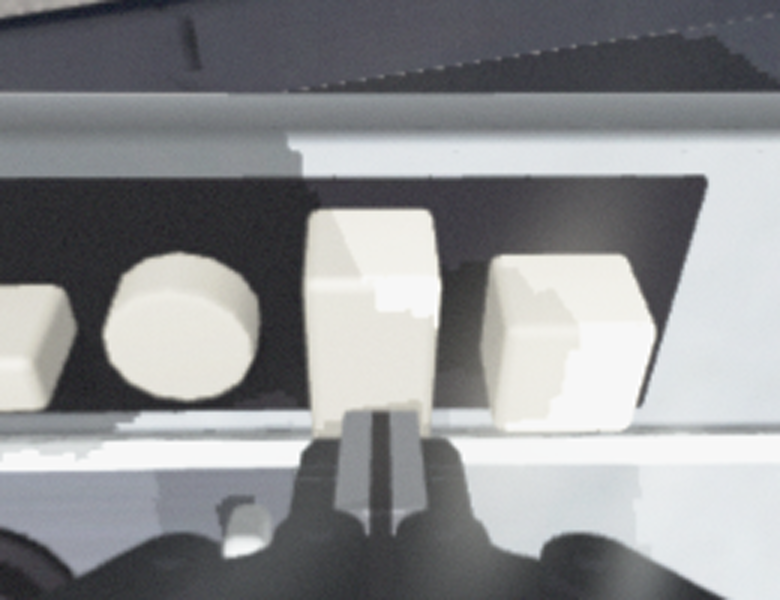

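View pics/d13c.png

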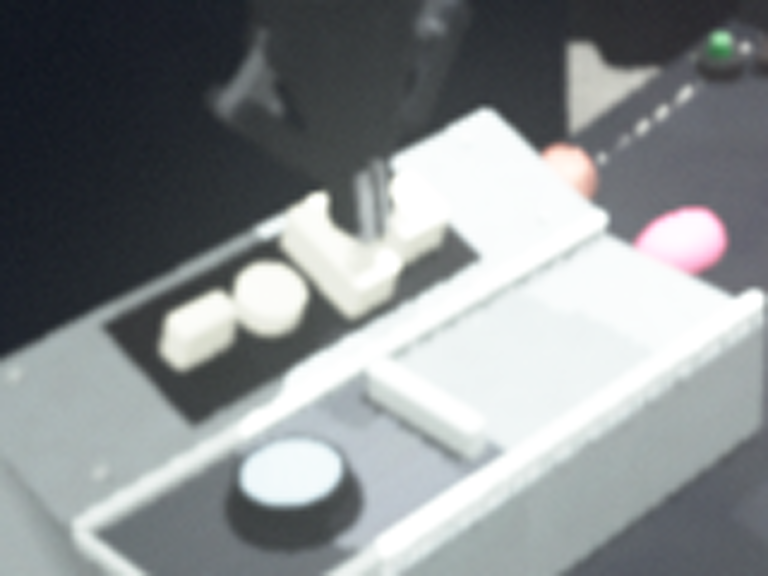

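Request:
drive_tool(targets=[[-0.06,0.06,0,0],[-0.06,0.06,0,0],[-0.05,0.06,0,0],[-0.04,0.05,0,0],[0,0,0,0]])

```text
time: 17.38
tcp_pos: [0.5239, 0.0192, 0.091]
tool_rot: [[-0.989, -0.013, -0.149], [0.149, -0.021, -0.989], [0.01, -1.0, 0.023]]
contact_force: [-0.5, 1.0, 0.8]
width: -0.002
```

```bash
cat >> h.py <<'E'
def key():
    st,p,R=inv();Ti=np.linalg.inv(VT(np.load('v.npy')));F=Ti[:3,:3]@st['contact_force']
    a=np.array([.375,0,-.927]);print('s',round(float(p@a)*1000,2),'mm  Faxis',round(float(-F@a),2),'off-line x',round((p[0]-.036)*1000-(p@a-np.array([.036,0,.088])@a)*1000*.375,2))
E
python3 -c "
from h import *
key()"
```

```text
t 17.3833 tcp_v [ 0.0366 -0.0186  0.091 ] yaw_v 179.85 F [-0.68  0.9   0.82] w -0.002
s -70.62 mm  Faxis 1.02 off-line x 1.59
```

Request:
drive_tool(targets=[[-0.02,0.055,0,0],[-0.02,0.055,0,0],[-0.02,0.055,0,0],[0,0,0,0]])

```text
time: 17.72
tcp_pos: [0.5255, 0.019, 0.0868]
tool_rot: [[-0.989, -0.013, -0.149], [0.149, -0.021, -0.989], [0.01, -1.0, 0.023]]
contact_force: [-0.9, 1.3, 1.3]
width: 0.001
```

```bash
python3 -c "
from h import *
key()"
```

```text
t 17.7167 tcp_v [ 0.0383 -0.0186  0.0868] yaw_v 179.84 F [-1.08  1.2   1.32] w 0.001
s -66.11 mm  Faxis 1.63 off-line x 1.55
```

Request:
drive_tool(targets=[[-0.02,0.05,0,0],[-0.02,0.05,0,0],[-0.02,0.05,0,0],[0,0,0,0]])

```text
time: 18.05
tcp_pos: [0.5271, 0.0187, 0.0826]
tool_rot: [[-0.989, -0.013, -0.149], [0.149, -0.021, -0.989], [0.009, -1.0, 0.022]]
contact_force: [-0.6, 0.3, 2.5]
width: -0.002
```

```bash
python3 -c "
from h import *
key()
snap('side','d14');crop('d14','d14c',115,140,275,260,4.8)"
```

```text
t 18.05 tcp_v [ 0.0399 -0.0186  0.0826] yaw_v 179.85 F [-0.67  0.21  2.52] w -0.002
s -61.64 mm  Faxis 2.59 off-line x 1.5
```

View pics/d14c.png

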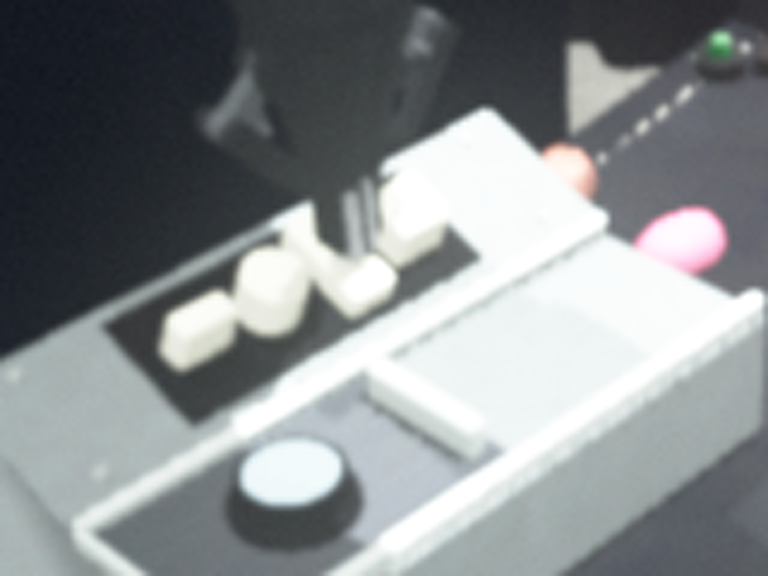

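Request:
drive_tool(targets=[[-0.015,0.04,0,0],[-0.015,0.04,0,0],[0,0,0,0]])

```text
time: 18.35
tcp_pos: [0.5279, 0.0186, 0.0806]
tool_rot: [[-0.989, -0.012, -0.149], [0.149, -0.021, -0.989], [0.009, -1.0, 0.022]]
contact_force: [0.2, 1.4, 1.9]
width: 0.001
```

```bash
python3 -c "
from h import *
key()"
```

```text
t 18.35 tcp_v [ 0.0408 -0.0186  0.0806] yaw_v 179.85 F [-0.01  1.42  1.91] w 0.001
s -59.45 mm  Faxis 1.78 off-line x 1.53
```

Request:
drive_tool(targets=[[-0.015,0.04,0,0],[0,0,0,0]])

```text
time: 18.52
tcp_pos: [0.5283, 0.0186, 0.0796]
tool_rot: [[-0.989, -0.012, -0.149], [0.149, -0.021, -0.989], [0.009, -1.0, 0.022]]
contact_force: [-1.4, -0.1, 6.0]
width: 0.001
```

```bash
python3 -c "
from h import *
key()"
```

```text
t 18.5167 tcp_v [ 0.0412 -0.0186  0.0796] yaw_v 179.85 F [-1.35 -0.32  6.03] w 0.001
s -58.36 mm  Faxis 6.09 off-line x 1.51
```

Request:
drive_tool(targets=[[-0.005,0.012,0,0],[0,0,0,0]])

```text
time: 18.68
tcp_pos: [0.5284, 0.0186, 0.0795]
tool_rot: [[-0.989, -0.012, -0.149], [0.149, -0.02, -0.989], [0.009, -1.0, 0.022]]
contact_force: [-1.6, 0.6, 7.1]
width: -0.003
```

```bash
python3 -c "
from h import *
key()"
```

```text
t 18.6833 tcp_v [ 0.0412 -0.0186  0.0795] yaw_v 179.85 F [-1.62  0.35  7.08] w -0.003
s -58.22 mm  Faxis 7.17 off-line x 1.54
```

Request:
drive_tool(targets=[[0.015,-0.04,0,0],[0.03,-0.1,0,0],[0.1,-0.3,0,0],[0.1,-0.6,0,0],[0.1,-0.8,0,0],[0.3,-0.8,0,0],[0.6,-0.6,0,0],[0.6,0,0,0]])

```text
time: 19.35
tcp_pos: [0.4827, 0.0263, 0.1655]
tool_rot: [[-0.988, -0.013, -0.151], [0.151, -0.021, -0.988], [0.009, -1.0, 0.023]]
contact_force: [0.5, -0.1, 0.1]
width: 0.0
```

```bash
python3 - <<'E'
from h import *
key()
st,p,d=snap('wrist','w15');snap('side','d15');crop('d15','d15c',95,130,295,290,3.9)
v=np.load('v.npy');Ti=np.linalg.inv(VT(v))
V=cloud('wrist',d,st)@Ti[:3,:3].T+Ti[:3,3]
n=np.array([-.375,0,.927]);p0=np.array([.09,0,.108])
h=(V-p0)@n
k=((h>.007)&(h<.03)&(V[...,0]>0.01)&(abs(V[...,1])<.1)).astype(np.uint8)
nl,lab,stt,cen=cv2.connectedComponentsWithStats(k)
for i in range(1,nl):
    if stt[i,4]>100:
        q=lab==i; t=q&(h>np.percentile(h[q],60)-.003);Q=V[t];print(Q.mean(0).round(4),np.median(h[t]).round(4))
m=(V[...,2]>.089)&(V[...,2]<.095)&(V[...,1]<.04)&(V[...,1]>-.03)&(V[...,0]<0);print('bar',np.percentile(V[m],[2,50,98],axis=0))
E
```

```text
t 19.35 tcp_v [-0.0051 -0.0176  0.1655] yaw_v 179.76 F [ 0.55 -0.06  0.06] w 0.0
s -155.35 mm  Faxis -0.15 off-line x -8.36
[ 0.0489 -0.0175  0.1073] 0.0148
[0.0439 0.0201 0.1169] 0.0256
[ 0.044 -0.055  0.117] 0.0257
[0.0439 0.0578 0.1167] 0.0255
bar [[-0.06698657  0.0078722   0.08933842]
 [-0.03556934  0.01235333  0.09172568]
 [-0.00731198  0.01728743  0.09333796]]
```

View pics/w15.png

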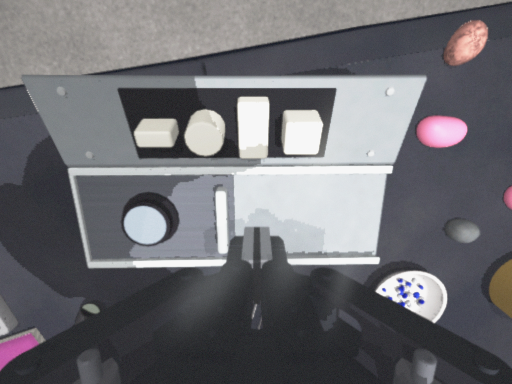

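View pics/d15c.png

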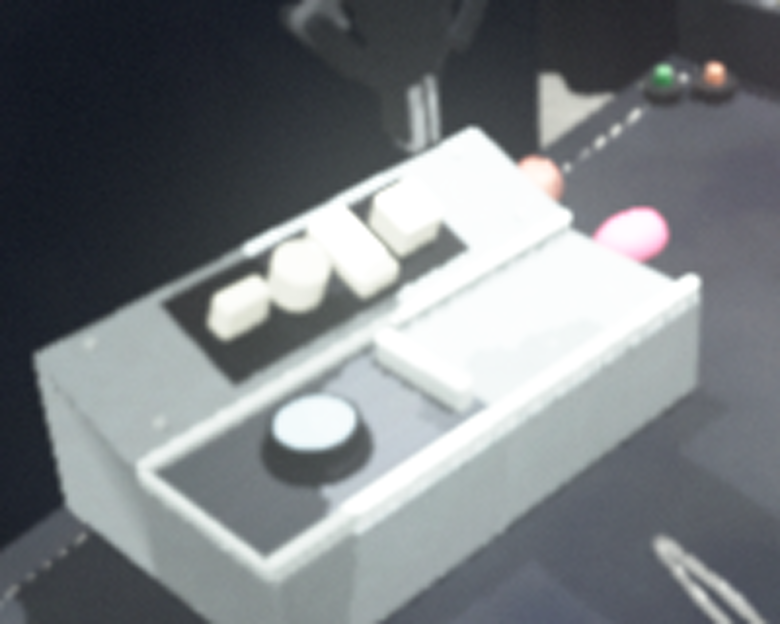

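Long key latched in (14.8 mm proud, down from 25), with round, square and short all up at 25 mm. The cover is still shut and the robot is clear, so I'm handing in.

```bash
python3 -c "
from bench import *
print(hand_in())"
```

```text
the job is handed in; nothing more can be done
None
```

The job is done and handed in at about 19.5 s of the 54 s allowed. The large olive stone is in the well, the cover was slid shut over it, and only then was the long key pressed until it latched.

**Last checks (wrist and side cameras, after the arm backed off):**
- **Stone:** it lay flat in the middle of the well, clear of the lamp tube. This was measured before the cover was shut and can't be seen now.
- **Cover:** fully shut. The plate covers the well right up to its end wall, and the pull bar had not moved when I rechecked it after the key press.
- **Long key:** latched, standing 14.8 mm proud instead of 25 mm. I stopped when the force rose steeply at the soft stop, at about 7 N, well under the 22 N limit.
- **Other keys:** the round key popped up, and the square and short keys stayed up and were not touched.
- **Robot:** clear of everything.

**What disagreed or went wrong:**
- **Fingertip position:** the fingertips are about 30 mm short of the reported tool point. The first grasp therefore closed above the stone, harmlessly. I measured the offset with the wrist camera and allowed for it from then on.
- **Grasp:** closing on the stone the second time lifted the arm about 5 mm, probably because the fingertips touched the table. No force showed in the readings afterwards.
- **Cover stop:** the shut fingers met the cover's end stop harder than I meant to, with a reading of about 48 N at the wrist. That is under the 120 N wrist limit. The 40 N limit is for the arm and gripper body, and I believe only the fingers were in contact.

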